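Nest the blue rinsing vessels

ROBOT

A 7-joint arm with a two-finger parallel gripper is mounted at the origin on the work surface. World frame = base frame: x ahead of the robot, y to its left, z up, the work surface at z = 0. Lengths are in m, angles in rad, forces in N, time in s.
With the tool pointing down it reaches from about 0.4 to 0.9 m from the base axis. Payload 5.6 kg.
Tool frame: the origin (TCP) lies midway between the tips of the shut fingers; the grasp point (between the pads) lies 19 mm behind it; z points along the fingers, y is the line along which they close (so a half turn about z gives the same grasp; the last joint's range is limited). The gripper opens to 92 mm and grips with 3 to 60 N. Pads are 20 mm wide; open, the fingers measure 128 mm over their backs; the gripper's body (75 mm by 189 mm) begins 69 mm behind the grasp point.
Start: joints at [-1.283, 0.468, -0.012, 1.603, 0.006, 1.071, -0.056], TCP at [0.211, 0.615, 0.215] pointing down, gripper open.
Joint ranges: [-2.53, 2.53], [-0.31, 2.02], [-1.57, 1.55], [0.28, 2.44], [-1.29, 4.43], [0.15, 1.84], [-2.92, 2.92]. Speed limits (rad/s): [2.57, 2.57, 3.14, 3.14, 3.14, 3.14, 3.14].

INTERFACE

Orientations are given as a 3x3 rotation matrix whose columns are the frame's x, y, z axes.
In Python, from station import env, effector, solver, viewer, workorder, search_frame, tip_of gives the robot as it stands. Calls block until the motion is done:
- env.reach(position, orientation): joint-space move of the TCP to a pose.
- env.movel(position, frame=None, rate=0.15): straight line of the TCP; frame=None keeps the orientation; rate is the mean speed in m/s.
- env.goto_joints(angles): joint-space move.
- effector.release() and effector.grasp(squeeze=None): open the fingers fully, or close them until they stop; squeeze is the grip in N (None keeps the last).
- env.pause(seconds).
- solver.inverse_kinematics(position, orientation): joint angles nearest the present ones, or None.
- env.sense(): the state.
- viewer.read_camera(name): name is "side" or "top"; returns (picture, depth): 480x640x3 uint8, red, green, blue; 480x640 float32, m along the optical axis (not along the pixel's ray), 0 where there is no reading.
- viewer.camera_info(name): a dict with "intrinsics" (3x3 intrinsics, pixels), "eye" and "rotation" of the camera in the world. Camera axes: x right, y up, looking along -z (the intrinsics and any distortion apply to the point x, -y, -z); pixel columns grow to the right and rows downward; lengths in m; the calibration is good to about 2 mm. A picture is of the moment at which its call begins. camera_info takes no time and is no camera call.
A pose or a line that the arm cannot do raises env.PlanningError and nothing moves.
- workorder.finish_job(): hands the job in; it is judged then, once.
Trained networks look in the newest picture that a camera, given by its name, has taken for a name from the list of things; names that differ only in an ending like _2 or _b are one class to them, and where a whole thing is asked for, a point or a joint stands for the part that bears it (a point fixed in the world has none). Each returns a list of dicts, best first, with "score" (0 to 1); they miss things now and then, are a little off and sometimes report something else, mostly with a low value. They report only what shows in the picture. A call takes as long as a camera call. They do not tell look-alikes from the thing itself.
- search_frame(camera, name): "at" ([x, y, z] in m, in world coordinates, good to about 4 mm: the middle of the surface that is visible of it).
- tip_of(camera, name): "at" ([x, y, z] in m, in world coordinates, good to about 4 mm: a listed point, or the origin of a listed thing).
The state is a dict: "t": time; "joint_positions": joint angles; "joint_velocities": joint speeds; "tau": joint torques, N m; "ee_pos": TCP position; "tcp_rot": TCP orientation; "wrist_force": force on the tool from outside, world axes, zero at the start; "moment": the same for the moment, N m; "gripper_width": finger opening in m; "grasp_force": force on a finger pad.
Only numpy, scipy, OpenCV 4.12 (cv2) and the standard library are available. Lean on these libraries where they do the work, as an engineer would, in place of code of your own. Each camera call takes 0.05 s, during which the arm holds its last target. There are 200 camera calls.

TASK

Nest the three blue porcelain rinsing vessels for storage, from largest to smallest: stand the blue beaker in the wide blue dish where the dish stands now, and then stand the narrow blue tube in the beaker, each upright on the floor of the next. Set them down rather than dropping them, and leave the orange beaker alone.

Things in the scene. Friction and masses are not known exactly. Their poses are not given: they have to be found in the camera images.
- dish: Wide, low, open round dish of blue porcelain, straight wall: outer diameter 100 mm, height 40 mm, wall 4 mm (inner diameter 92 mm), floor 5 mm thick, about 250 g. Loose on the bench. Origin: centre of its underside; z up along its axis.
- beaker: Blue porcelain beaker, open at the top, straight wall: outer diameter 62 mm, height 78 mm, wall 4 mm (inner diameter 54 mm), floor 5 mm thick, about 180 g. Loose, upright on the bench. Origin: centre of its underside; z up along its axis. Standing in the dish, its rim is 83 mm above the bench, 43 mm above the dish's rim.
- tube: Narrow, tall blue porcelain tube closed at the bottom, straight wall: outer diameter 32 mm, height 108 mm, wall 4 mm, floor 5 mm thick, about 100 g. Loose, upright on the bench. Origin: centre of its underside; z up along its axis. Standing in the nested beaker, its underside is 10 mm and its rim 118 mm above the bench.
- orange_beaker: Orange plastic beaker of the same shape and size as the blue one (outer diameter 62 mm, height 78 mm), not part of the set: to be left alone. Origin: centre of its underside. These four vessels change places from run to run and stand at least 125 mm apart, centre to centre; whatever else lies within reach on the bench is lower than 45 mm and leaves room for the fingers around each vessel.
Things that resemble listed ones, but are neither listed nor needed, are in the scene too. Leave any yellow look-alike of the dish alone.

How it is judged:
On the way, in this order (a step that is already met when the one before it is completed fails the run):
1. the blue beaker stands upright on the floor of the blue dish (horizontal distance between beaker and dish below 0.018 m and z of beaker in the frame of dish between 0.002 and 0.009 m and angle between each of beaker, dish's own z axis and vertical below 0.175 rad and height (world z) of dish below 0.006 m), for 0.2 s.
2. the blue tube stands upright on the floor of the blue beaker, which stands in the dish (all of step 1 and horizontal distance between tube and beaker below 0.015 m and z of tube in the frame of beaker between 0.002 and 0.009 m and angle between tube's own z axis and vertical below 0.175 rad), for 0.2 s.
At the end, for the whole second after the job is handed in: The dish stands on the bench, the beaker on the dish's floor (axes within 18 mm), the tube on the beaker's floor (axes within 15 mm), each upright within 10 degrees and its underside 2 to 9 mm above the underside of the vessel around it, all at rest (below 20 mm/s) (all of step 2 and linear speed of each of dish, beaker, tube below 0.02 m/s); the robot touches nothing.
It fails at once if the orange beaker is moved by more than 30 mm or tipped over (distance of orange_beaker from where it was at the start of the episode above 0.03 m or angle between orange_beaker's own z axis and vertical above 0.5 rad).
It fails at once if the dish is shifted by more than 40 mm from where it stood (distance of dish from where it was at the start of the episode above 0.04 m).
It fails at once if the blue beaker or the tube is dropped (free of the fingers and faster than 0.6 m/s, a fall of about 18 mm) ((contact force between the fingers and beaker below 0.05 N and linear speed of beaker above 0.6 m/s) or (contact force between the fingers and tube below 0.05 N and linear speed of tube above 0.6 m/s)).
It also fails if it takes over 59 s, if anything falls off the work surface, if the arm or the gripper's body presses on something with over 40 N, if the wrist force passes 120 N, or if a joint passes its speed limit or range.

## Working session

There is one attempt and no reset: what is moved stays moved. The work goes in short steps, each a Python script; the robot and the scene stay as the last script left them, time stands still between calls to the robot, and variables do not carry over. Pictures are saved under pics/ and viewed, at most 10 in all, crops included, and the job is handed in when it is done.

```bash
mkdir -p pics; ls
python3 - <<'E'
from station import *
import cv2
for c in ("top","side"):
    p,d=viewer.read_camera(c); cv2.imwrite(f"pics/{c}0.png",p[:,:,::-1])
    i=viewer.camera_info(c); print(c,i)
    for n in ("dish","beaker","tube","orange_beaker"):
        print(n,[(r["score"].__round__(2),[round(float(v),3) for v in r["at"]]) for r in tip_of(c,n)])
print(env.sense())
E
```

```text
pics
top {'intrinsics': array([[462.01498084,   0.        , 322.99416901],
       [  0.        , 462.01498084, 241.61775735],
       [  0.        ,   0.        ,   1.        ]]), 'eye': array([ 0.38976593, -0.08772813,  0.96428289]), 'rotation': array([[ 1.07176979e-02,  9.95691748e-01, -9.21036006e-02],
       [-9.99942444e-01,  1.06269532e-02, -1.47563591e-03],
       [-4.90497845e-04,  9.21141148e-02,  9.95748336e-01]])}
dish [(0.91, [0.449, -0.304, 0.002]), (0.88, [0.283, -0.286, -0.002]), (0.73, [0.287, -0.459, 0.003]), (0.67, [0.439, -0.478, -0.005])]
beaker [(0.8, [0.623, 0.09, -0.002])]
tube [(0.66, [0.438, -0.067, -0.003])]
orange_beaker [(0.71, [0.433, 0.323, -0.002]), (0.19, [0.439, -0.067, -0.0])]
side {'intrinsics': array([[532.98074124,   0.        , 321.09505831],
       [  0.        , 532.98074124, 234.43513959],
       [  0.        ,   0.        ,   1.        ]]), 'eye': array([-0.18130112, -0.77997496,  0.94746198]), 'rotation': array([[ 0.72569711,  0.48112773, -0.49181278],
       [-0.68791617,  0.4953331 , -0.53048701],
       [-0.01162086,  0.72329885,  0.690437
[... 424 characters left out ...]
888 ]), 'joint_velocities': array([-0.00012876, -0.0012159 ,  0.00026972, -0.0001473 ,  0.00112088,
       -0.00026557, -0.00323334]), 'tau': array([-5.92151555e-04, -5.19972324e+01, -1.24984034e-02, -2.43842590e+01,
       -5.66448527e-02,  1.20399386e-02,  5.43504416e-05]), 'ee_pos': array([0.21114746, 0.61472896, 0.21456102]), 'tcp_rot': array([[-9.45769198e-01,  3.24839380e-01,  2.78366069e-05],
       [ 3.24839379e-01,  9.45769198e-01, -3.44837110e-05],
       [-3.75286727e-05, -2.35712056e-05, -9.99999999e-01]]), 'wrist_force': array([ 0.76278367, -0.00115887,  0.7684199 ]), 'moment': array([-0.00627349, -0.00856388, -0.01155009]), 'grasp_force': 0.0, 'gripper_width': 0.09156175323113}
```

View pics/top0.png

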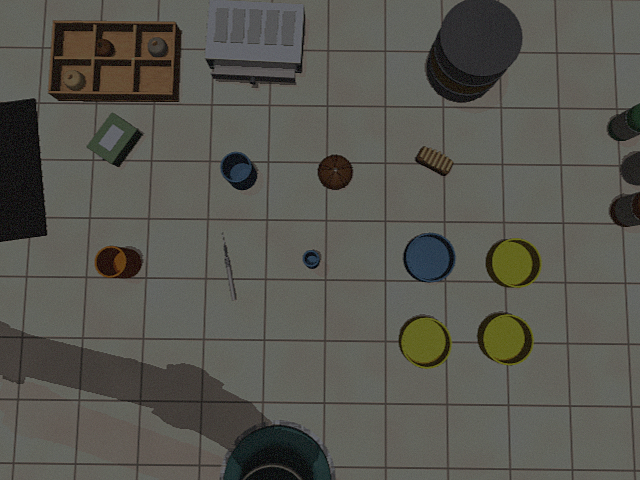

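View pics/side0.png

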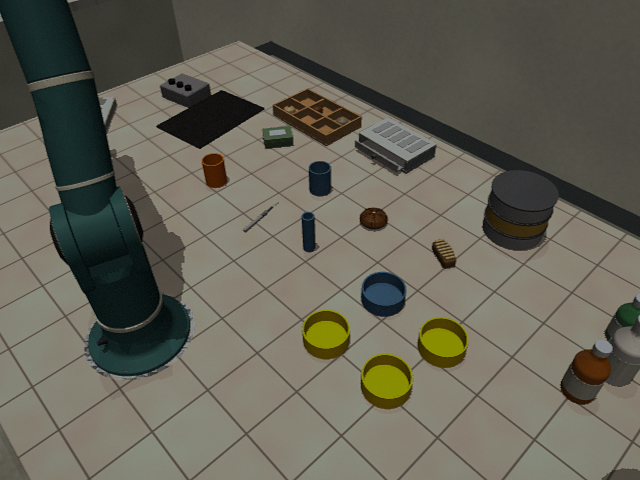

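The top view shows the blue dish at (429,258), with the yellow look-alikes beside and below it. The blue beaker is at (238,167), the blue tube at (312,259) and the orange beaker at (111,262). The network positions agree with this: dish (0.448,-0.303), beaker (0.622,0.087) and tube (0.440,-0.066). I'll refine them with rim circles, then grasp the beaker.

```bash
cat > h.py <<'E'
from station import *
import numpy as np, cv2
from scipy.optimize import least_squares
def cloud(c):
    p,d=viewer.read_camera(c); i=viewer.camera_info(c); K=i["intrinsics"]
    v,u=np.indices(d.shape)
    P=np.stack([(u-K[0,2])/K[0,0]*d,-(v-K[1,2])/K[1,1]*d,-d],-1)@i["rotation"].T+i["eye"]
    return p,d,P
def blue(c):
    p,d,P=cloud(c); h=cv2.cvtColor(p,cv2.COLOR_RGB2HSV)
    m=(h[...,0]>95)&(h[...,0]<125)&(h[...,1]>80)&(d>0)
    return P[m]
def axis(pts,near,H,R,tol=.008):
    """axis xy from the rim: points at height H around near; inner+outer edges"""
    q=pts[(abs(pts[:,2]-H)<tol)&(np.hypot(*(pts[:,:2]-near).T)<R+.015)][:,:2]
    f=lambda c:np.hypot(*(q-c).T)-(R-.002)
    s=least_squares(f,near,loss="soft_l1",f_scale=.002)
    return s.x,len(q),np.median(abs(s.fun))
def down(xy,flip=1):
    a=np.arctan2(xy[1],xy[0]); y=flip*np.array([np.cos(a),np.sin(a),0]); z=np.array([0,0,-1.])
    return np.column_stack([np.cross(y,z),y,z])
def pose(tag=""):
    s=env.sense(); print(tag,"t%.1f"%s["t"],s["ee_pos"].round(4),"w%.4f"%s["gripper_width"],"f%.1f"%s["grasp_force"],s["wrist_force"].round(1)); return s
def lower(z,zmin,df=3.):
    """line to z, then 1 mm steps until the floor takes load"""
    p=env.sense()["ee_pos"]; env.movel([p[0],p[1],z],rate=.08); env.pause(.2)
    f0=env.sense()["wrist_force"][2]
    while z>zmin:
        z-=.001; env.movel([p[0],p[1],z],rate=.02)
        f=env.sense()["wrist_force"][2]
        if f-f0>df: break
    print("lowered to",round(z,4),"df",round(f-f0,2))
T={"dish":((.448,-.303),.040,.050),"beaker":((.622,.087),.078,.031),"tube":((.440,-.066),.108,.016)}
E
python3 - <<'E'
from h import *
for c in ("top","side"):
    b=blue(c)
    for n,(xy,H,R) in T.items(): print(c,n,axis(b,np.array(xy),H,R))
for n,(xy,H,R) in T.items():
    for f in (1,-1):
        print(n,f,[None if q is None else q.round(2) for q in [solver.inverse_kinematics([*xy,z],down(xy,f)) for z in (.05,.25)]])
E
```

```text
top dish (array([ 0.44681912, -0.30125437]), 289, np.float64(0.0010028065416417126))
top beaker (array([0.6175045 , 0.08718478]), 187, np.float64(0.0008235423044799656))
top tube (array([ 0.43816115, -0.0628505 ]), 83, np.float64(0.0008072776457830541))
side dish (array([ 0.4466797 , -0.30517068]), 305, np.float64(0.001174903717953861))
side beaker (array([0.61811758, 0.0839356 ]), 122, np.float64(0.0016551763227187488))
side tube (array([ 0.43856176, -0.06701944]), 76, np.float64(0.0015125712577798815))
dish 1 [array([ 0.08,  0.58,  0.58,  2.01, -0.49,  0.69,  0.37]), array([-0.2 ,  0.32,  0.9 ,  1.88, -0.28,  1.08,  0.22])]
dish -1 [array([-0.36,  1.04,  1.34,  2.04, -1.17,  1.15, -2.21]), array([-0.46,  0.55,  1.37,  1.89, -0.58,  1.2 , -2.63])]
beaker 1 [array([-0.56,  0.68,  0.5 ,  1.79, -0.44,  0.79,  0.31]), array([-0.61,  0.43,  0.57,  1.65, -0.25,  1.13,  0.16])]
beaker -1 [array([-1.  ,  1.14,  1.33,  1.82, -1.19,  1.25, -2.29]), array([-1.03,  0.76,  1.35,  1.68, -0.76,  1.34, -2.55])]
tube 1 [array([-0.45,  0.46,  0.63,  2.24, -0.49,  0.58,  0.4 ]), array([-0.69,  0.06,  0.81,  2.08, -0.05,  1.02, -0.  ])]
tube -1 [array([-0.9 ,  0.91,  1.34,  2.26, -1.13,  1.01, -2.14]), array([ 1.19,  0.31, -1.28,  1.99,  0.34,  1.09,  2.75])]
```

Run:
```python
from h import *
b=np.array([.6178,.0856]); R=down(b)
env.reach([*b,.22],R); pose("above")
env.movel([*b,.12],frame=R,rate=.2); env.movel([*b,.045],rate=.1); pose("at")
effector.grasp(15); pose("grip")
p,_=viewer.read_camera("side"); cv2.imwrite("pics/g1.png",cv2.resize(p[100:260,220:420],(800,640))[:600,:,::-1])
```

```text
above t3.0 [0.6176 0.0873 0.2198] w0.0916 f0.0 [-0.3 -0.3 -0.7]
at t4.5 [0.6183 0.0855 0.0455] w0.0920 f0.0 [0.4 0.1 0.9]
grip t5.1 [0.6183 0.0857 0.0454] w0.0624 f15.0 [0.9 0.6 0.8]
```

View pics/g1.png

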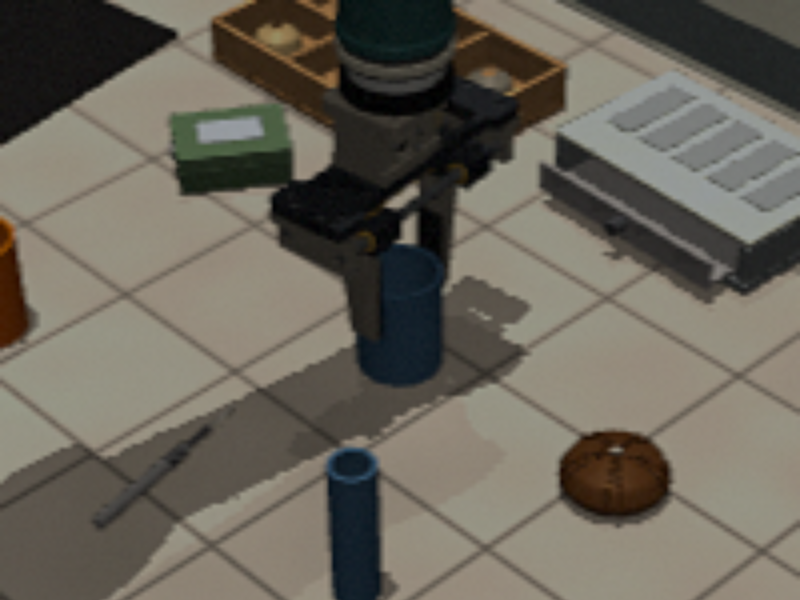

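The crop shows the fingers on the upper part of the upright beaker, around (365,300) and (437,220). The 62.4 mm opening matches its diameter. Next I carry it to the dish.

Run:
```python
from h import *
d=np.array([.4468,-.3032]); R=down(d)
p=env.sense()["ee_pos"]
env.movel([p[0],p[1],.22],rate=.15); pose("lifted")
env.reach([*d,.22],R); env.pause(.2); pose("above dish")
env.movel([*d,.12],frame=R,rate=.12); pose("high")
for c in ("side","top"):
    p,_=viewer.read_camera(c); cv2.imwrite(f"pics/d_{c}.png",cv2.resize(p[200:360,300:500] if c=="side" else p[180:340,330:530],(750,600))[:,:,::-1])
```

```text
lifted t6.4 [0.6176 0.0857 0.2189] w0.0619 f15.0 [ 0.4  0.2 -1.9]
above dish t8.2 [ 0.4476 -0.3023  0.2199] w0.0621 f15.0 [ 0.1 -0.1 -2.8]
high t9.2 [ 0.4472 -0.3037  0.1206] w0.0620 f15.0 [-0.3  0.1 -1.8]
```

View pics/d_side.png

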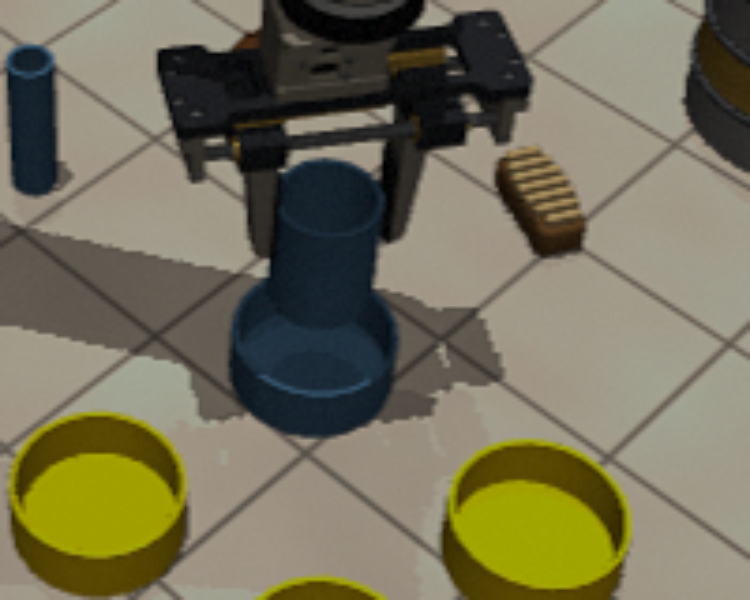

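The side crop shows the beaker upright, with its bottom at (320,310) directly above the dish opening at (314,340). I lower it until the floor takes the load.

Run:
```python
from h import *
lower(.054,.046,2.5); pose("down")
effector.release(); pose("rel")
p=env.sense()["ee_pos"]; env.movel([p[0],p[1],.2],rate=.15)
t=np.array([.4384,-.065]); R=down(t)
env.reach([*t,.25],R); pose("above tube")
p,_=viewer.read_camera("side"); cv2.imwrite("pics/n1.png",cv2.resize(p[200:360,280:480],(750,600))[:,:,::-1])
b=blue("side"); print(axis(b,np.array([.4468,-.3032]),.040,.05),axis(b,np.array([.4468,-.3032]),.083,.031),axis(b,t,.108,.016))
```

```text
lowered to 0.05 df 5.35
down t11.5 [ 0.4475 -0.3037  0.0503] w0.0620 f15.0 [-0.5  0.9  3. ]
rel t12.1 [ 0.4473 -0.3036  0.05  ] w0.0923 f0.0 [ 0.1 -0.3  0.5]
above tube t14.2 [ 0.4385 -0.0659  0.2499] w0.0920 f0.0 [ 0.2 -0.4 -0.2]
(array([ 0.44741248, -0.30460019]), 427, np.float64(0.003773498897461959)) (array([ 0.44701673, -0.30504748]), 196, np.float64(0.0011355566857191596)) (array([ 0.43807059, -0.06685189]), 71, np.float64(0.0013443632162193075))
```

View pics/n1.png

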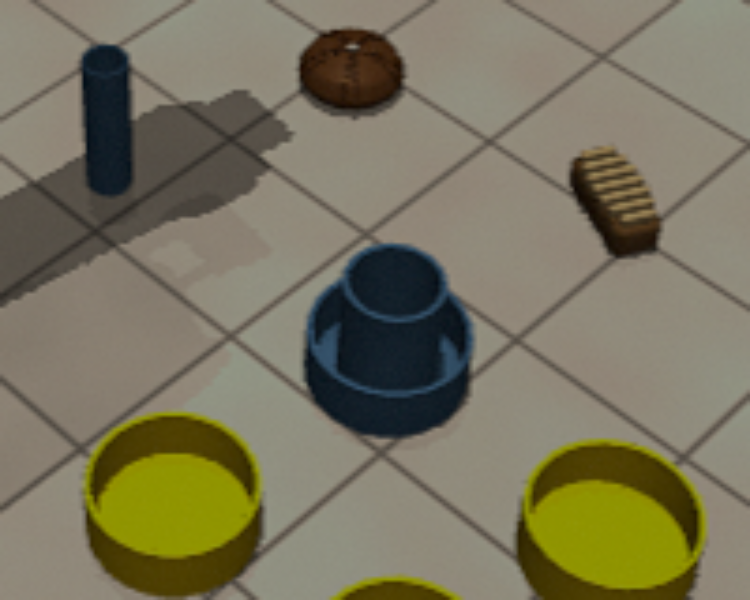

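The beaker stands centred and upright in the dish (rim at (395,283), dish at (388,355)), and the tube is upright at (107,120). The beaker was released at a known position. The side camera reads 1.4 mm short of it in y, so I place the tube at (0.4383,-0.0655).

Run:
```python
from h import *
t=np.array([.4383,-.0655]); R=down(t)
env.movel([*t,.15],frame=R,rate=.15); env.movel([*t,.081],rate=.08); env.pause(.2); pose("at")
effector.grasp(12); env.pause(.2); g=pose("grip")["ee_pos"]
env.movel([g[0],g[1],.25],rate=.12); pose("lifted")
d=np.array([.4474,-.3036]); R=down(d)
env.reach([*d,.25],R); env.pause(.2)
env.movel([*d,.19],frame=R,rate=.1); env.pause(.2); pose("high")
p,_=viewer.read_camera("side"); cv2.imwrite("pics/n2.png",cv2.resize(p[200:360,280:480],(750,600))[:,:,::-1])
```

```text
at t16.3 [ 0.4386 -0.0654  0.0814] w0.0920 f0.0 [-0.2  0.3  0.2]
grip t17.4 [ 0.4383 -0.0655  0.081 ] w0.0312 f12.0 [-0.   0.1  0. ]
lifted t19.0 [ 0.4378 -0.0656  0.2494] w0.0311 f12.0 [-0.6  1.1 -1.2]
high t21.1 [ 0.4478 -0.3038  0.1906] w0.0311 f12.0 [-0.3  0.3 -1.4]
```

View pics/n2.png

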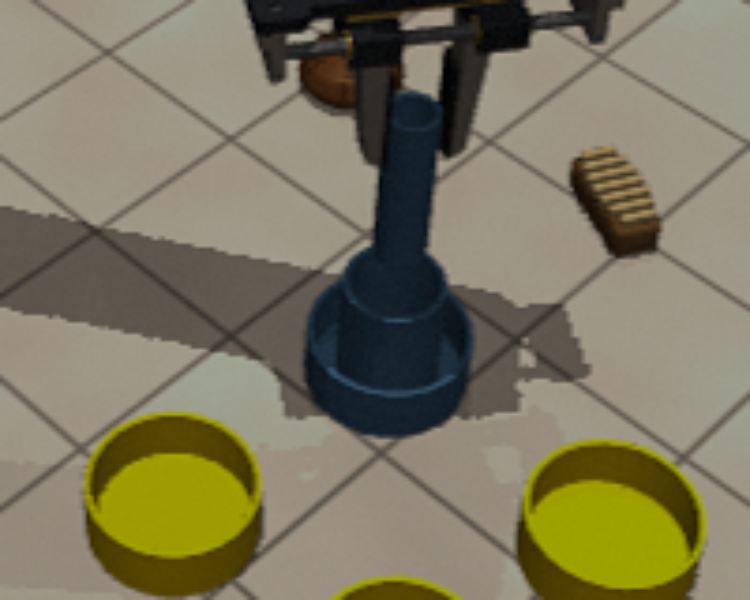

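The tube hangs upright with its bottom at (402,250), over the beaker mouth at (395,283). I lower it the same way.

Run:
```python
from h import *
p=env.sense()["ee_pos"]; env.movel([.4474,-.3036,.125],rate=.08); pose("entry")
lower(.095,.088,2.); pose("down")
env.pause(.2); effector.release(); pose("rel")
p=env.sense()["ee_pos"]; env.movel([p[0],p[1],.24],rate=.12)
env.reach([.55,0,.3],down([.55,0])); env.pause(.3); pose("away")
p,_=viewer.read_camera("side"); cv2.imwrite("pics/n3.png",cv2.resize(p[200:360,280:480],(750,600))[:,:,::-1])
d=np.array([.4474,-.3036])
for c in ("side","top"):
    b=blue(c); print([axis(b,d,H,R)[0].round(4) for H,R in ((.04,.05),(.083,.031),(.118,.016))], np.percentile(b[np.hypot(*(b[:,:2]-d).T)<.02][:,2],[98,99.5]).round(4))
```

```text
entry t22.1 [ 0.4476 -0.304   0.1254] w0.0312 f12.0 [ 0.6  0.2 -0.9]
lowered to 0.09 df 6.82
down t24.1 [ 0.4481 -0.3045  0.0908] w0.0314 f12.0 [-0.4  0.   6.1]
rel t25.3 [ 0.4476 -0.3039  0.09  ] w0.0919 f0.0 [-0.2 -0.6  0.6]
away t28.2 [ 0.5499 -0.001   0.3   ] w0.0922 f0.0 [-0.   0.2 -0.1]
[array([ 0.4495, -0.3031]), array([ 0.4491, -0.3036]), array([ 0.4482, -0.3049])] [0.1181 0.1188]
[array([ 0.4469, -0.3013]), array([ 0.4472, -0.301 ]), array([ 0.4482, -0.3011])] [0.119  0.1195]
```

View pics/n3.png

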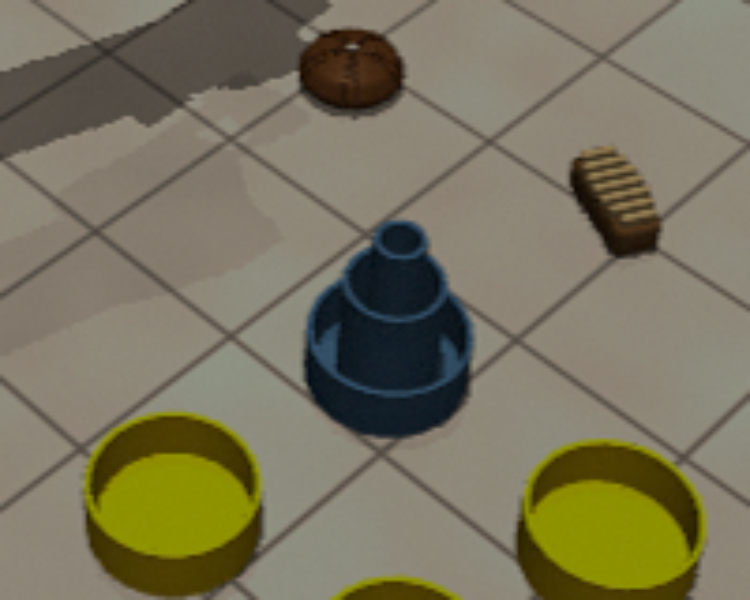

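The picture shows the three vessels nested, upright and concentric: tube rim at (401,240), beaker rim at (395,283), dish at (388,355). The tube rim measures 118–119 mm above the bench, against the 118 mm it should be.

```bash
python3 -c "
from station import workorder
print(workorder.finish_job())"
```

```text
the job is handed in; nothing more can be done
None
```

The job is handed in at about 28 s: the beaker stands in the dish and the tube in the beaker, upright and centred to within about 2 mm by camera, and the orange beaker was left alone; the hand-in call returned no verdict.

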